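# Grade tubes from jars on a tilting sieve

### The arm

A 6-joint arm with a two-finger parallel gripper is mounted at the origin on a cart in front of the work surface, level with it; the furniture and walls round the work are solid. World frame = base frame: x ahead of the robot, y to its left, z up, the work surface at z = 0. Lengths are in m, angles in degrees, forces in N, time in s.
With the tool pointing down it reaches from about 0.275 to 0.85 m from the base axis. Payload 5.2 kg.
Tool frame: the origin (TCP) lies on the centre line of the jaws, within the pads' length; the fingertips stand 8 mm ahead of it and the grasp point (between the pads) lies 11 mm behind it; z points along the fingers, y is the direction in which the jaws open and shut (so a half turn about z gives the same grasp; the last joint's range is limited). The gripper opens to 85 mm and grips with 20 to 120 N. Pads are 22 mm wide; open, the fingers measure 114 mm over their backs; the gripper's body (76 mm by 85 mm) begins 54 mm behind the grasp point. The pads swing forward as they close: fully open they stand 13 mm farther back than shut.
Start: joints at [59.026, 14.817, 87.949, -0, 77.235, -11.62], TCP at [0.182, 0.519, 0.239] pointing down, gripper open.
Joint ranges: [-179.93, 179.93], [-52.35, 119.4], [10.71, 147.94], [-69.91, 249.91], [12.55, 155.21], [-178.61, 178.61]. Speed limits (degrees/s): [147.25, 147.25, 180, 180, 180, 180].

### API

Orientations are given as [roll, pitch, yaw] about the fixed x, y, z axes, in that order (R = Rz(yaw) Ry(pitch) Rx(roll)).
In Python, from cell import * gives the robot as it stands.
- The arm moves only by the tool apply_moves, never from a script. Its argument "rows" is a list of rows, each a list of 4 numbers: the shift along the tool's x, y, z in units of 50 mm (1.0 is 50 mm), then the turn about the tool's z in units of 6 degrees (1.0 is 6 degrees). In form: [[tx, ty, tz, turn], ...]. A call has 1 to 8 rows; each row shifts and turns the commanded pose from where the row before left it, along the tool's axes as they then stand; what a row does not reach is not made up. A row lasts 1/8 s, in which the tool goes at most 62.5 mm and 10.7 degrees, less where a joint would pass 70% of its speed; a pose out of reach is approached as far as the arm can. A call is refused whole if a number of a shift passes 1 or a number of a turn 1, either way. A call with a gripper value outside its range is refused whole. "hand" is the gripper command: -1 is fully open, 1 is shut, values between are in proportion, set as the call begins (left out, the last holds). The fingers move at their own pace and stop on an object; "force" is the grip in N (left out, the last holds). Time passes only in rows, so rows that do not move let the fingers close. It gives the time, the measured TCP pose, the force and the opening at its end, in the units of the state.
- read_state(): the state, without advancing time (a new reading comes with each control period).
- read_camera(name): name is "side" or "top" or "wrist"; returns the picture (480x640x3 uint8, blue, green, red); there is no depth.
- camera_model(name): a dict with "intrinsics" (3x3 intrinsics, pixels), "cam_to_world" (4x4, takes a point from camera to world coordinates). Camera axes: x right, y down, z forward; pixel columns grow to the right and rows downward; lengths in m; the calibration is good to about 2 mm. The wrist camera is an equidistant fisheye: a pixel r from the principal point sees the ray r / f radians off the axis. A picture is of the moment at which its call begins: read the wrist's pose just before it. camera_model takes no time and is no camera call; for the wrist camera it gives the pose at the moment of the call.
- sign_off(): hands the job in, once; it reports no verdict.
The state is a dict: "time": time; "joints": joint angles; "qvel": joint speeds; "tau": joint torques, N m; "position": TCP position; "orientation": TCP orientation; "force": force on the tool from outside, world axes, zero at the start; "moment": the same for the moment, N m; "grip_width": finger opening in m.
Only numpy, scipy, OpenCV 4.12 (cv2) and the standard library are available. Lean on these libraries where they do the work, as an engineer would, in place of code of your own. Each camera call takes 0.05 s, during which the arm holds its last target.

### The job

Sort the mixed load on the tilting slotted tray by its handle: first tilt it so that all three thin white tubes drop through the slots into the catch tray underneath while both brown jars stay on the slotted tray. Then tip the tray the other way so the jars run down to the sprung flap, and push both jars out past the flap into the bottle box, letting the flap swing shut behind them. Leave the other things on the bench where they are.

Things in the scene. Friction and masses are not known exactly. Their poses are not given: they have to be found in the camera images.
- sorter: bench-top tilting sieve of bare metal, fixed to the bench. Origin on the bench midway under the axle; +y is its handle end, -y its exit end, z up. 130 mm wide (x), stand and box from y -300 to +200. A slotted tray hangs on an axle between two upright cheeks (within 30 mm of y 0, up to x +-75, 196 mm high; a clamp knob on the -x cheek reaches x -90).
- axle (a point): middle of the axle about which the slotted tray tilts, 175 mm above the bench; the axle runs along the sorter's x. The level tray's floor top is 6 mm above it
- sieve (a joint): tilt of the slotted tray in rad: 0 level (as found), positive = handle end up and exit end down, negative = handle end down; stops at -0.56 and +0.56. A friction clutch (about 0.9 N m, so 4 N at the handle) keeps it where it is left. Jars sink about 2.5 mm into a slot and roll on over slots only when the tilt exceeds about 0.45 rad either way; tubes roll and drop through
- handle (a point): middle of the slotted tray's handle: a black sleeve 14 mm thick, 64 mm long along the sorter's x, at y +230 and 40 mm above axle level when the tray is level, 50 mm clear of the tray's end wall, free all round. Moves with the tray; the point's axes are the tray's own (z normal to its floor, y along its channel towards the handle)
- slots (a point): middle of the slotted half of the tray's floor, top face, at y +89 of the level tray: six slots 21.5 mm wide running across (x) with 5 mm bars between, from y +12 to the end wall at y +166; channel 88 mm wide inside, side and end walls 34 mm high; axes are the tray's own
- exit_lip (a point): middle of the exit edge of the tray's floor, top face (y -165 on the level tray; plain sheet from there to y +12); axes are the tray's own. 18 mm beyond it the flap's hinge rod crosses 60 mm above the floor between two posts (65 mm high): shut fingers fit in above the floor, wider parts of a gripper must stay above or behind the rod
- flap (a joint): swing of the exit flap in rad: 0 shut (upright across the channel), positive = outwards (away from the handle) to 1.5; cannot swing inwards. Aluminium plate 84 mm wide, 50 mm long, slippery, hinged at its top edge, sprung shut (0.14 N m shut, 0.32 N m at 1 rad): it stops the jars that run against it and gives way when they are pushed along the tray's floor with some 4 to 12 N
- flap_edge (a point): middle of the flap's free lower edge, 10 mm above the floor when shut. A jar drops out under the flap when its centre is 15 to 25 mm past the exit edge; a push on the rear jar, parallel to the tray's floor, drives the front one out first; if the push goes on before that one has rolled away down the box, the second rides up on it
- catch_tray (a point): middle of the floor (top face) of the open white catch tray under the slotted half: inside 96 mm (x) by 226 mm (y), rim 27 mm above this floor; fixed
- bottle_box (a point): middle of the flat part of the rubber floor of the open white bottle box below the exit: inside 98 mm (x) by 176 mm (y -119 to -295 of the sorter), walls 61 mm (near the sieve) to 78 mm above the bench; a rubber ramp from its near wall leads the jars away from under the exit; fixed
- tube_0_center (a point): white plastic tube with a narrower neck, 19 mm thick, 81 mm long, 0.03 kg; lies across the slotted tray, ready to roll along it; the point is its centre, its y axis runs along the tube
- tube_1_center (a point): white plastic tube with a narrower neck, 19 mm thick, 81 mm long, 0.03 kg; lies across the slotted tray, ready to roll along it; the point is its centre, its y axis runs along the tube
- tube_2_center (a point): white plastic tube with a narrower neck, 19 mm thick, 81 mm long, 0.03 kg; lies across the slotted tray, ready to roll along it; the point is its centre, its y axis runs along the tube
- jar_0_center (a point): brown jar with a black lid, 50 mm thick, 80 mm tall; axis of the jar (from foot to lid) = its z; lies on its side across the slotted tray; 0.05 to 0.11 kg; the point is its centre
- jar_1_center (a point): brown jar with a black lid, 50 mm thick, 80 mm tall; axis of the jar (from foot to lid) = its z; lies on its side across the slotted tray; 0.05 to 0.11 kg; the point is its centre
- squeeze_bottle: bystander: milky squeeze bottle standing on the bench, 49 mm thick, 126 mm tall, origin under its foot; leave it alone
- reagent_bottle: bystander: clear screw-cap bottle standing on the bench, 40 mm thick, 86 mm tall, origin under its foot; leave it alone
- petri_dish: bystander: shut petri dish on the bench, 60 mm across, 16 mm tall, origin under its foot; leave it alone
Mind the look-alikes: they are no part of the job. Leave any pink, red or yellow look-alike of the part that bears tube_0_center alone.

How it is judged:
By the outcome, as a careful person would: the job done as asked, in the order asked, and still so for the second after the job is handed in, with the robot touching nothing.
It also fails if it takes over 58 s, if anything falls off the work surface, if the arm or the gripper's body presses on something with over 40 N, if the wrist force passes 120 N, or if a joint passes its speed limit or range.

## Working session

There is one attempt and no reset: what is moved stays moved. The work goes in short steps, Python scripts to look and compute and a tool call to move; the robot and the scene stay as the last step left them, time stands still between calls to the robot, and variables do not carry over. Pictures are saved under pics/ and viewed, and the job is handed in when it is done.

Besides the shell and the picture viewer there is one more tool, called after "Request:" as name(argument=value, ...), one argument or row to a line, values as JSON. apply_moves: Moves the arm, as the interface text tells. Its arguments: {"type":"object","properties":{"rows":{"type":"array"},"hand":{"type":"number"},"force":{"type":"number"}},"required":["rows"]}

```bash
ls; mkdir -p pics; python3 - <<'E'
from cell import *
import cv2
print(read_state())
for n in ["side","top","wrist"]:
    m=camera_model(n); print(n,m)
    cv2.imwrite(f"pics/{n}0.png",read_camera(n))
E
```

```text
pics
{'time': 0.0, 'joints': array([ 5.90267253e+01,  1.48608499e+01,  8.80107489e+01,  8.12237910e-04,
        7.72354620e+01, -1.16192435e+01]), 'qvel': array([-0.10198217,  0.01656027, -0.01577775, -0.0656286 ,  0.06687697,
       -0.09896952]), 'tau': array([-1.60008915e-05, -4.46029651e+01, -2.90565223e+01, -5.75297927e-04,
        1.19922918e-02, -8.81987347e-06]), 'position': array([0.18197305, 0.51848043, 0.23846205]), 'orientation': array([-1.79895293e+02, -2.23383819e-02,  1.60645768e+02]), 'force': array([-0.0530012 ,  0.06470523, -0.59633559]), 'moment': array([0.03810387, 0.01014102, 0.00536581]), 'grip_width': 0.08548055609300842}
side {'intrinsics': array([[516.38321099,   0.        , 320.60908393],
       [  0.        , 516.38321099, 237.19676518],
       [  0.        ,   0.        ,   1.        ]]), 'cam_to_world': array([[ 0.97764031, -0.13190264,  0.16377157,  0.31297598],
       [-0.20928843, -0.5346288 ,  0.8187615 , -1.00311241],
       [-0.0204398 , -0.83472974, -0.55028036,  0.88809615],
       [ 0.        ,  0.        ,  0.        ,  1.        ]])}
top {'intr
[... 163 characters left out ...]
 'cam_to_world': array([[ 0.02727296, -0.9834234 ,  0.17926126,  0.33665208],
       [-0.99952467, -0.0294067 , -0.00925599,  0.04924693],
       [ 0.01437404, -0.17892361, -0.98375796,  1.38120361],
       [ 0.        ,  0.        ,  0.        ,  1.        ]])}
wrist {'intrinsics': array([[371.64829954,   0.        , 316.00152344],
       [  0.        , 371.64829954, 242.92725071],
       [  0.        ,   0.        ,   1.        ]]), 'cam_to_world': array([[ 0.33163032,  0.90947535,  0.25075072,  0.11838577],
       [ 0.94340751, -0.31916713, -0.09008109,  0.54114566],
       [-0.00189515,  0.26643373, -0.96385138,  0.37361731],
       [ 0.        ,  0.        ,  0.        ,  1.        ]])}
```

View pics/side0.png

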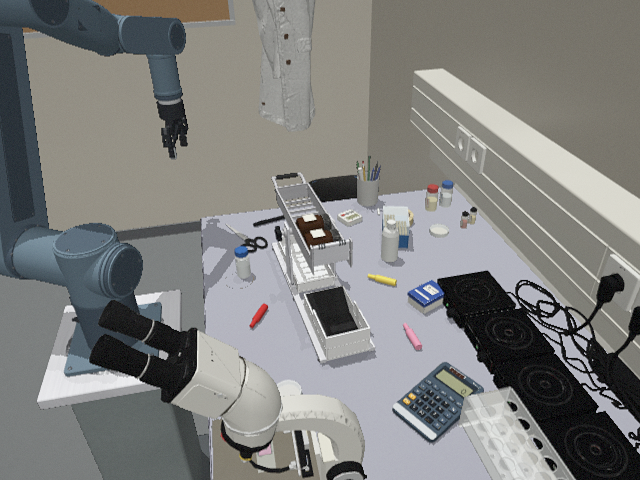

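View pics/top0.png

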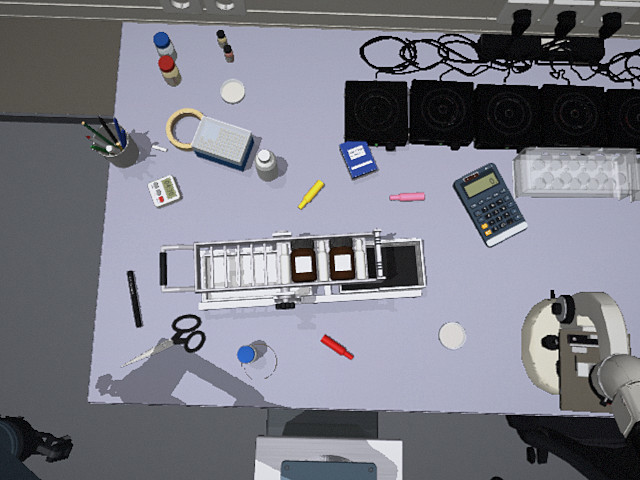

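View pics/wrist0.png

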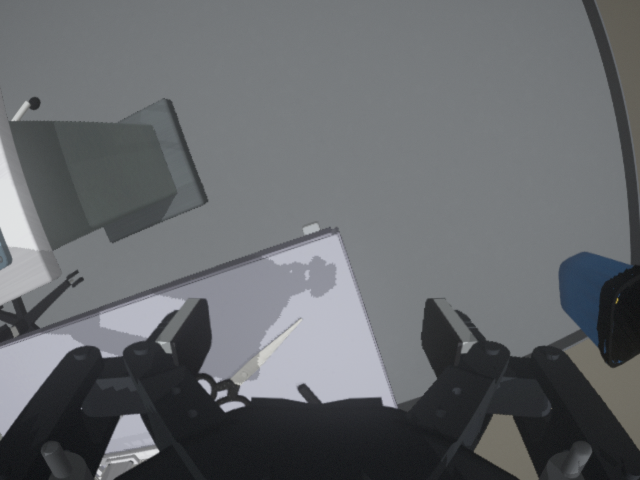

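```bash
python3 - <<'E'
import cv2
a=cv2.imread("pics/top0.png")[220:320,150:440]
cv2.imwrite("pics/top0c.png",cv2.resize(a,None,fx=2.75,fy=2.75,interpolation=cv2.INTER_CUBIC))
a=cv2.imread("pics/side0.png")[165:365,235:395]
cv2.imwrite("pics/side0c.png",cv2.resize(a,None,fx=3,fy=3,interpolation=cv2.INTER_CUBIC))
E
```

```text
(no output)
```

View pics/top0c.png

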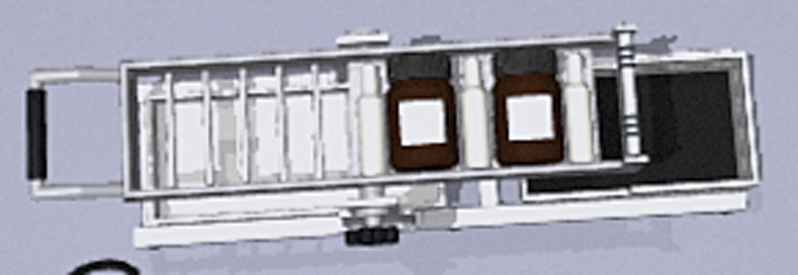

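View pics/side0c.png

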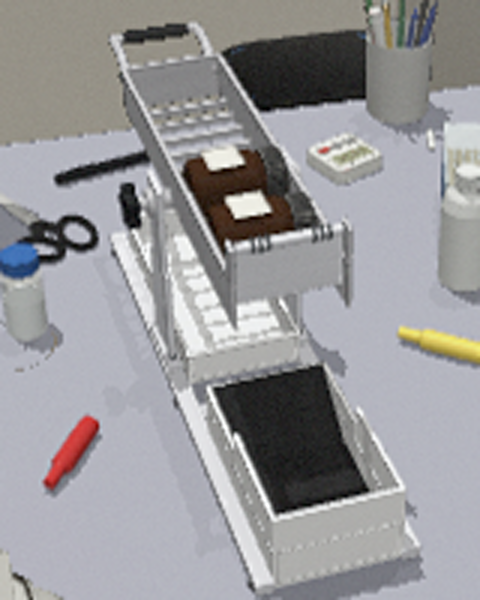

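```bash
cat > h.py <<'E'
import numpy as np, cv2
from cell import *
def ray(n,px,m=None):
    m=m or camera_model(n); K=m["intrinsics"];T=m["cam_to_world"]
    d=np.linalg.inv(K)@[px[0],px[1],1.]; d=T[:3,:3]@d
    return T[:3,3],d/np.linalg.norm(d)
def plane(n,px,z):
    o,d=ray(n,px); return o+d*(z-o[2])/d[2]
def tri(p1,p2):
    o1,d1=ray("top",p1);o2,d2=ray("side",p2)
    A=np.stack([d1,-d2],1);s=np.linalg.lstsq(A,o2-o1,rcond=None)[0]
    a=o1+d1*s[0];b=o2+d2*s[1];return (a+b)/2,np.linalg.norm(a-b)
E
python3 - <<'E'
from h import *
t=cv2.imread("pics/top0.png");s=cv2.imread("pics/side0.png")
def cen(im,box):
    x0,y0,x1,y1=box;g=im[y0:y1,x0:x1].max(2)<60
    ys,xs=np.nonzero(g);return xs.mean()+x0,ys.mean()+y0,len(xs),xs.min()+x0,xs.max()+x0,ys.min()+y0,ys.max()+y0
a=cen(t,(156,245,170,292));b=cen(s,(273,171,300,182));print(a,b)
print("handle",tri(a[:2],b[:2]), plane("top",a[:2],.215))
f=2.75
C=lambda u,v:(150+u/f,220+v/f)
for nm,p,z in [("hx+",C(36,90),.215),("hx-",C(36,180),.215),("w NW",C(122,64),.215),("w SW",C(122,198),.215),("rod+",C(625,28),.241),("rod-",C(632,164),.241),("box",C(757,180),.07),("box+",C(745,55),.07),("cheek+",C(362,37),.196),("knob",C(370,236),.175)]:
    print(nm,plane("top",p,z).round(4))
for nm,p in [("t0",C(370,122)),("j0",C(422,120)),("t1",C(476,112)),("j1",C(528,118)),("t2",C(578,110))]: print(nm,plane("top",p,.195).round(3))
E
```

```text
(np.float64(162.89805825242718), np.float64(268.8495145631068), 206, np.int64(160), np.int64(166), np.int64(253), np.int64(284)) (np.float64(286.36708860759495), np.float64(175.48101265822785), 79, np.int64(276), np.int64(297), np.int64(173), np.int64(178))
handle (array([0.48297752, 0.33309319, 0.21859497]), np.float64(0.0019169803949394498)) [0.48246384 0.33401695 0.215     ]
hx+ [0.5138 0.3359 0.215 ]
hx- [0.4506 0.3313 0.215 ]
w NW [0.534 0.277 0.215]
w SW [0.4398 0.271  0.215 ]
rod+ [ 0.5653 -0.0744  0.241 ]
rod- [ 0.4707 -0.0801  0.241 ]
box [ 0.481 -0.198  0.07 ]
box+ [ 0.5806 -0.1888  0.07  ]
cheek+ [0.5621 0.1099 0.196 ]
knob [0.4212 0.0998 0.175 ]
t0 [0.501 0.102 0.195]
j0 [0.503 0.065 0.195]
t1 [0.51  0.027 0.195]
j1 [ 0.507 -0.011  0.195]
t2 [ 0.514 -0.046  0.195]
```

Request:
apply_moves(
  rows=[
    [0, 0, -0.1, -1],
    [0, 0, -0.1, -1],
    [0, 0, -0.1, -1],
    [0, 0, -0.1, -1],
  ],
  hand=-0.18,
  force=30,
)

```text
time: 0.65
position: [0.1821, 0.5188, 0.2591]
orientation: [-180.0, -0.0, -175.2]
force: [-0.4, 0.0, -1.0]
grip_width: 0.0504
```

```bash
cat >> h.py <<'E'
YD=np.array([-.0860,.9963]);XD=np.array([.9963,.0860]);O=np.array([.5022,.1050])
from scipy.spatial.transform import Rotation as Ro
def st():
    s=read_state();p=s["position"];R=Ro.from_euler("xyz",s["orientation"],degrees=True).as_matrix()
    q=p[:2]-O
    print("t",round(s["time"],2),"tcp",p.round(4),"rpy",s["orientation"].round(2),"sorter",np.round([XD@q,YD@q,p[2]],4),"F",s["force"].round(1),"w",round(s["grip_width"],4))
    return p,R,s
def to(xs,ys,z):
    p,R,s=st();w=np.r_[O+XD*xs+YD*ys,z]; print("shift units",(R.T@(w-p)/.05).round(2))
E
python3 -c "
from h import *
to(0,.230,.255)"
```

```text
t 0.65 tcp [0.1821 0.5188 0.2591] rpy [-1.7996e+02 -3.0000e-02 -1.7515e+02] sorter [-0.2833  0.4398  0.2591] F [-0.4  0.  -1. ] w 0.0504
shift units [-5.67 -4.19  0.08]
```

Request:
apply_moves(
  rows=[
    [-0.81, -0.6, 0, 0],
    [-0.81, -0.6, 0, 0],
    [-0.81, -0.6, 0, 0],
    [-0.81, -0.6, 0, 0],
    [-0.81, -0.6, 0, 0],
    [-0.81, -0.6, 0, 0],
    [-0.81, -0.59, 0, 0],
    [0, 0, 0, 0],
  ],
)

```text
time: 1.65
position: [0.4845, 0.3307, 0.2584]
orientation: [-179.9, -0.0, -175.6]
force: [-0.6, 1.0, -0.6]
grip_width: 0.0501
```

```bash
python3 -c "
from h import *
to(0,.230,.204)
cv2.imwrite('pics/w1.png',read_camera('wrist'))"
```

```text
t 1.65 tcp [0.4845 0.3307 0.2584] rpy [-1.7994e+02 -2.0000e-02 -1.7562e+02] sorter [0.0018 0.2264 0.2584] F [-0.6  1.  -0.6] w 0.0501
shift units [0.04 0.07 1.09]
```

View pics/w1.png

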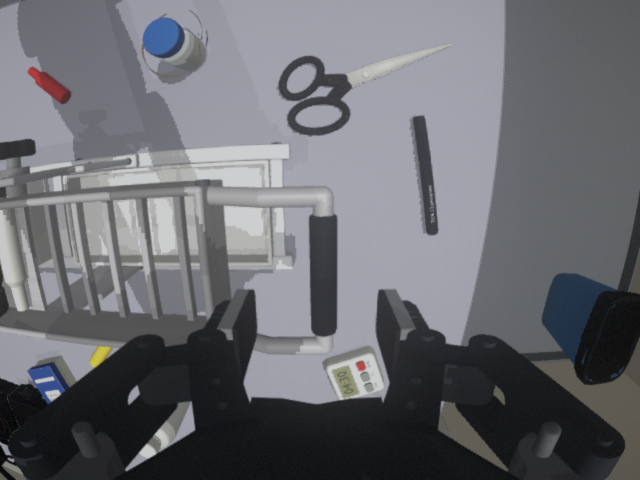

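Request:
apply_moves(
  rows=[
    [0.02, 0.04, 0.5, 0],
    [0.02, 0.03, 0.59, 0],
    [0, 0, 0, 0],
  ],
)

```text
time: 2.08
position: [0.4767, 0.3366, 0.2025]
orientation: [-179.9, -0.3, -175.3]
force: [0.5, -0.6, -0.5]
grip_width: 0.0505
```

Request:
apply_moves(
  rows=[
    [0, 0, 0, 0],
    [0, 0, 0, 0],
    [0, 0, 0, 0],
    [0, 0, 0, 0],
  ],
  hand=1,
  force=30,
)

```text
time: 2.58
position: [0.4801, 0.3342, 0.2061]
orientation: [-179.8, 0.1, -175.4]
force: [-0.2, -9.3, 2.0]
grip_width: 0.0129
```

```bash
python3 -c "
from h import *
st()
cv2.imwrite('pics/w2.png',read_camera('wrist'))"
```

```text
t 2.58 tcp [0.4801 0.3342 0.2061] rpy [-1.7977e+02  7.0000e-02 -1.7536e+02] sorter [-0.0023  0.2302  0.2061] F [-0.2 -9.3  2. ] w 0.0129
```

View pics/w2.png

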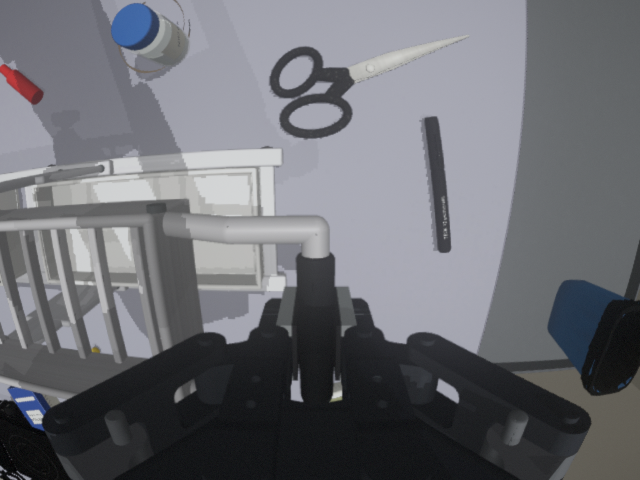

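Request:
apply_moves(
  rows=[
    [0, 0, 0.31, 0],
    [0, 0.02, 0.31, 0],
    [0, 0, 0.31, 0],
    [0, -0.02, 0.31, 0],
    [0, -0.04, 0.31, 0],
    [0, -0.06, 0.31, 0],
    [0, -0.08, 0.3, 0],
    [0, -0.1, 0.29, 0],
  ],
)

```text
time: 3.62
position: [0.4814, 0.3225, 0.0827]
orientation: [180.0, 0.1, -175.3]
force: [-0.6, -2.3, 6.0]
grip_width: 0.0131
```

Request:
apply_moves(
  rows=[
    [0, 0, 0, 0],
    [0, 0, 0, 0],
    [0, 0, 0, 0],
    [0, 0, 0, 0],
  ],
)

```text
time: 4.12
position: [0.4812, 0.3225, 0.0825]
orientation: [180.0, 0.1, -175.4]
force: [3.9, -0.8, -3.1]
grip_width: 0.0129
```

```bash
cat > look.py <<'E'
import sys
from h import *
st();k=sys.argv[1]
t=read_camera("top")[215:325,150:440]
s=read_camera("side")[150:370,225:415]
T=cv2.resize(t,(800,303),interpolation=cv2.INTER_CUBIC)
S=cv2.resize(s,None,fx=2.7,fy=2.7,interpolation=cv2.INTER_CUBIC)
cv2.imwrite(f"pics/T{k}.png",T);cv2.imwrite(f"pics/S{k}.png",S)
E
python3 look.py 3
```

```text
t 4.12 tcp [0.4812 0.3225 0.0825] rpy [ 1.8000e+02  6.0000e-02 -1.7536e+02] sorter [-0.0022  0.2185  0.0825] F [ 3.9 -0.8 -3.1] w 0.0129
```

View pics/T3.png

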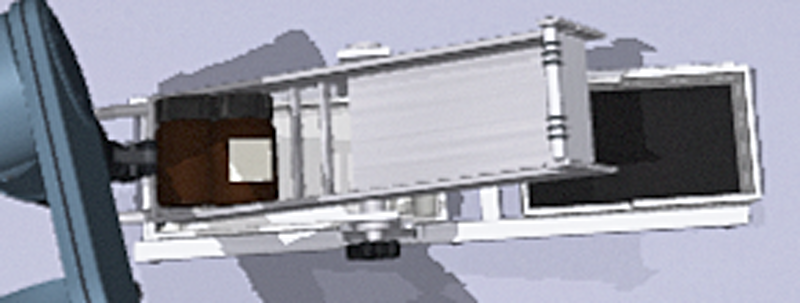

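View pics/S3.png

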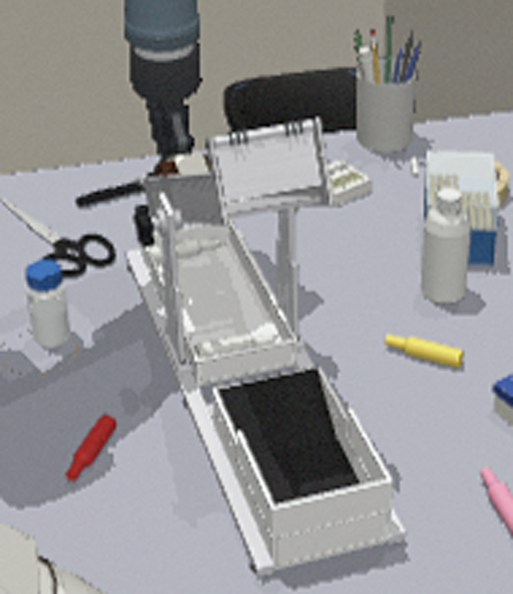

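```bash
python3 -c "
from h import *
cv2.imwrite('pics/w3.png',read_camera('wrist'))"
```

```text
(no output)
```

View pics/w3.png

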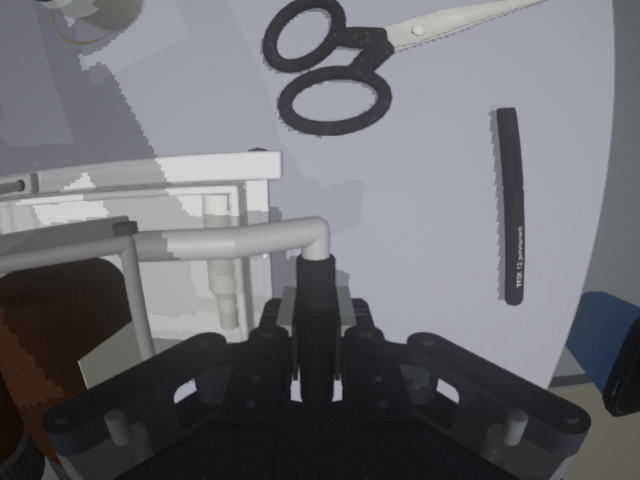

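Request:
apply_moves(
  rows=[
    [0, 0.1, -0.29, 0],
    [0, 0.08, -0.3, 0],
    [0, 0.06, -0.31, 0],
    [0, 0.04, -0.31, 0],
    [0, 0.02, -0.31, 0],
    [0, 0, -0.31, 0],
    [0, -0.02, -0.31, 0],
    [0, -0.02, -0.31, 0],
  ],
)

```text
time: 5.28
position: [0.4801, 0.3346, 0.2049]
orientation: [-179.9, 0.0, -175.4]
force: [7.0, -5.3, -7.3]
grip_width: 0.013
```

```bash
python3 look.py 4; python3 -c "
from h import *
cv2.imwrite('pics/w4.png',read_camera('wrist'))"
```

```text
t 5.28 tcp [0.4801 0.3346 0.2049] rpy [-1.7991e+02  4.0000e-02 -1.7536e+02] sorter [-0.0023  0.2307  0.2049] F [ 7.  -5.3 -7.3] w 0.013
```

View pics/T4.png

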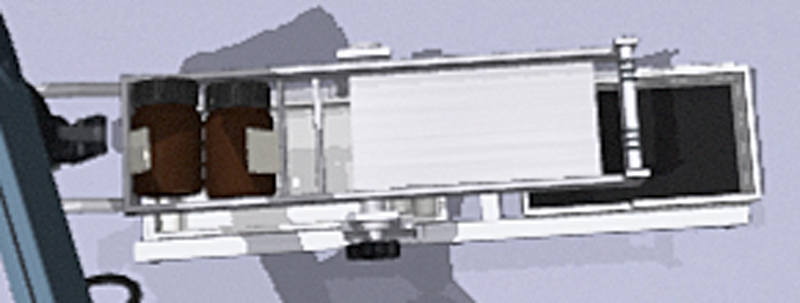

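View pics/S4.png

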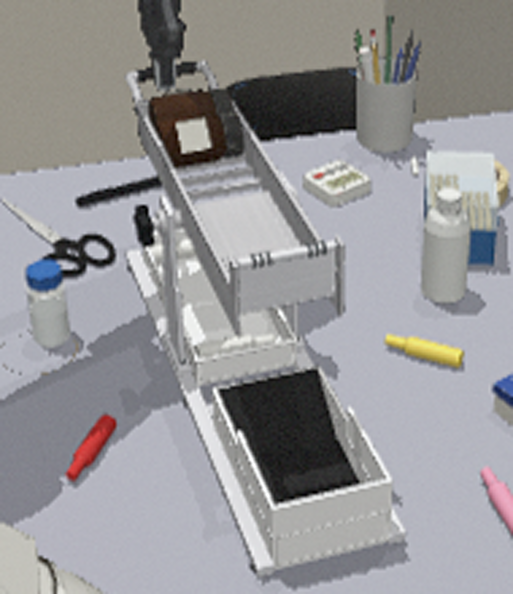

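View pics/w4.png

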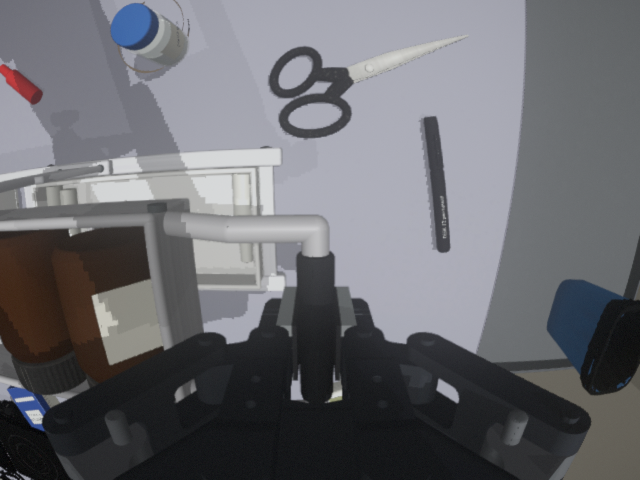

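Request:
apply_moves(
  rows=[
    [0, -0.06, -0.29, 0],
    [0, -0.08, -0.28, 0],
    [0, -0.09, -0.28, 0],
    [0, -0.11, -0.27, 0],
    [0, -0.13, -0.26, 0],
    [0, -0.14, -0.25, 0],
    [0, -0.16, -0.24, 0],
    [0, -0.17, -0.23, 0],
  ],
)

```text
time: 6.42
position: [0.484, 0.2909, 0.3112]
orientation: [179.7, 0.2, -175.3]
force: [5.6, 7.7, -0.8]
grip_width: 0.0128
```

Request:
apply_moves(
  rows=[
    [0, 0, 0, 0],
    [0, 0, 0, 0],
    [0, 0, 0, 0],
  ],
)

```text
time: 6.8
position: [0.4841, 0.2903, 0.3121]
orientation: [179.8, 0.3, -175.3]
force: [3.4, 3.8, 7.3]
grip_width: 0.0127
```

```bash
python3 look.py 5
```

```text
t 6.8 tcp [0.4841 0.2903 0.3121] rpy [ 179.79    0.3  -175.31] sorter [-0.0021  0.1862  0.3121] F [3.4 3.8 7.3] w 0.0127
```

View pics/T5.png

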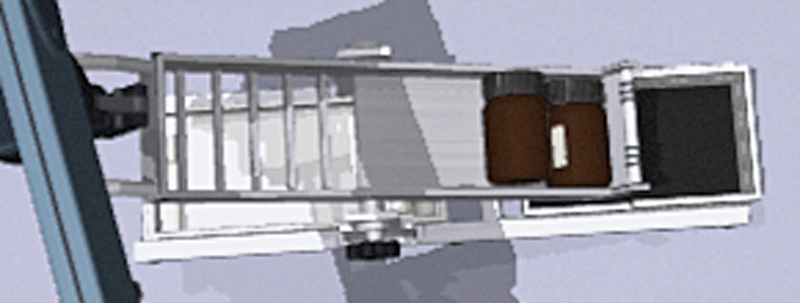

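View pics/S5.png

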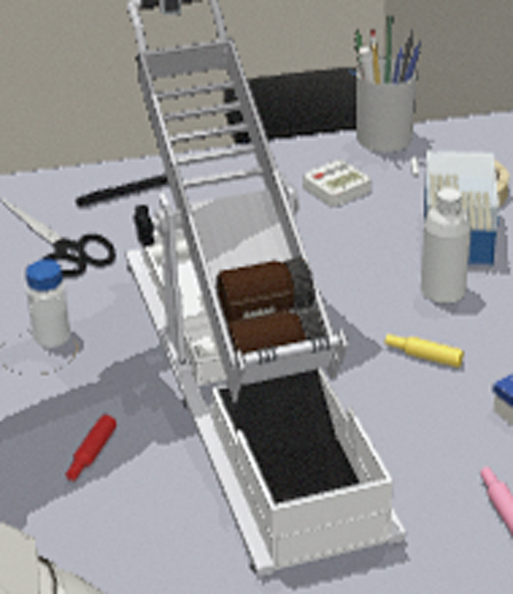

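Request:
apply_moves(
  rows=[
    [0, 0.17, 0.23, 0],
    [0, 0.16, 0.24, 0],
    [0, 0.14, 0.25, 0],
    [0, 0.13, 0.26, 0],
    [0, 0.11, 0.27, 0],
    [0, 0, 0, 0],
    [0, 0, 0, 0],
  ],
)

```text
time: 7.78
position: [0.481, 0.3242, 0.2472]
orientation: [-180.0, 0.1, -175.4]
force: [5.8, 0.9, -2.2]
grip_width: 0.0126
```

Request:
apply_moves(
  rows=[
    [0, 0, 0, 0],
    [0, 0, 0, 0],
    [0, 0, 0, 0],
  ],
  hand=-0.18,
)

```text
time: 8.15
position: [0.48, 0.324, 0.2472]
orientation: [-180.0, -0.1, -175.3]
force: [-0.4, -0.1, -0.9]
grip_width: 0.0503
```

Request:
apply_moves(
  rows=[
    [0, 0, -0.5, 0],
    [0, 0, -0.8, 0],
    [0, 0, -0.3, 0],
    [0, 0, 0, 0],
  ],
)

```text
time: 8.65
position: [0.4808, 0.3241, 0.328]
orientation: [180.0, 0.1, -175.4]
force: [-0.5, -0.3, -0.6]
grip_width: 0.0504
```

```bash
python3 look.py 6
```

```text
t 8.65 tcp [0.4808 0.3241 0.328 ] rpy [ 1.7996e+02  1.0000e-01 -1.7535e+02] sorter [-0.0025  0.2202  0.328 ] F [-0.5 -0.3 -0.6] w 0.0504
```

View pics/T6.png

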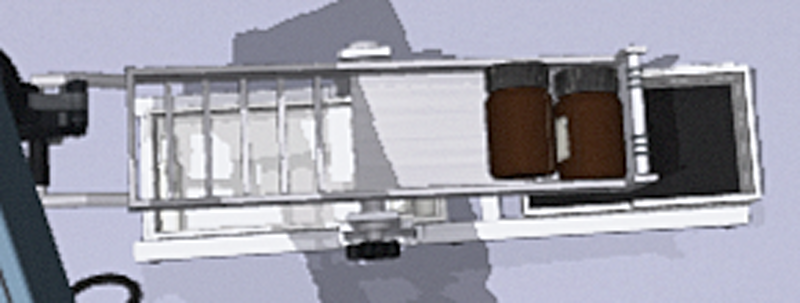

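View pics/S6.png

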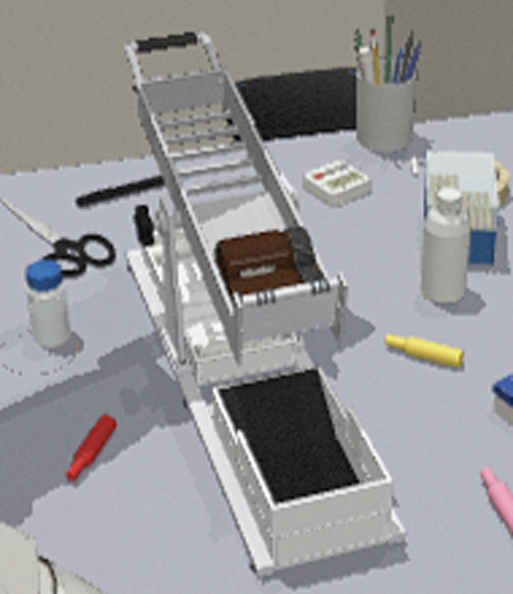

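```bash
python3 -c "
from h import *
p,R,s=st();print(s['joints'].round(1))
for n,u,v in [('rear',519,120),('front',590,122),('lip/rodmid',639,113)]:
    px=(150+u*290/800,215+v*110/303)
    for z in (.205,.21,.20):
        w=plane('top',px,z)[:2]-O; print(n,z,(XD@w).round(4),(YD@w).round(4))
"
```

```text
t 8.75 tcp [0.48   0.3237 0.3258] rpy [-1.7996e+02 -1.3000e-01 -1.7535e+02] sorter [-0.0033  0.2198  0.3258] F [ 0.3  0.2 -0.2] w 0.0503
[ 23.   15.6  75.    0.   89.6 -71.7]
rear 0.205 0.0023 -0.1081
rear 0.21 0.0016 -0.1078
rear 0.2 0.0031 -0.1083
front 0.205 -0.0019 -0.1581
front 0.21 -0.0026 -0.1576
front 0.2 -0.0012 -0.1586
lip/rodmid 0.205 0.0025 -0.1933
lip/rodmid 0.21 0.0018 -0.1926
lip/rodmid 0.2 0.0033 -0.1939
```

Request:
apply_moves(
  rows=[
    [0, 0, 0, -1],
    [0, 0, 0, -1],
    [0, 0, 0, -1],
    [0, 0, 0, -1],
    [0, 0, 0, -1],
    [0, 0, 0, -1],
    [0, 0, 0, -1],
    [0, 0, 0, -1],
  ],
  hand=1,
)

```text
time: 9.75
position: [0.4799, 0.3236, 0.3251]
orientation: [179.9, -0.2, -127.2]
force: [0.0, 0.1, -0.6]
grip_width: -0.0
```

Request:
apply_moves(
  rows=[
    [0, 0, 0, -1],
    [0, 0, 0, -1],
    [0, 0, 0, -1],
    [0, 0, 0, -1],
    [0, 0, 0, -1],
    [0, 0, 0, -1],
    [0, 0, 0, -1],
    [0, 0, 0, 0],
  ],
)

```text
time: 10.75
position: [0.48, 0.3237, 0.3255]
orientation: [179.8, -0.1, -85.4]
force: [-0.3, 0.3, -0.7]
grip_width: 0.0003
```

```bash
python3 -c "
from h import *
to(0.0,-.045,.260)"
```

```text
t 10.75 tcp [0.48   0.3237 0.3255] rpy [ 1.7983e+02 -6.0000e-02 -8.5410e+01] sorter [-0.0034  0.2198  0.3255] F [-0.3  0.3 -0.7] w 0.0003
shift units [ 5.29 -0.1   1.31]
```

Request:
apply_moves(
  rows=[
    [0, 0, 0, 1],
    [0, 0, 0, 1],
    [0, 0, 0, 1],
    [0, 0, 0, 1],
    [0, 0, 0, 1],
    [0, 0, 0, 1],
    [0, 0, 0, 1],
    [0, 0, 0, 1],
  ],
)

```text
time: 11.75
position: [0.4802, 0.3238, 0.3261]
orientation: [180.0, -0.1, -133.7]
force: [-0.4, -0.7, -0.8]
grip_width: 0.0
```

Request:
apply_moves(
  rows=[
    [0, 0, 0, 1],
    [0, 0, 0, 1],
    [0, 0, 0, 1],
    [0, 0, 0, 1],
    [0, 0, 0, 1],
    [0, 0, 0, 1],
    [0, 0, 0, 1],
    [0, 0, 0, 1],
  ],
)

```text
time: 12.75
position: [0.4802, 0.3238, 0.3261]
orientation: [-180.0, -0.1, 178.3]
force: [-0.1, 0.5, 1.0]
grip_width: 0.0001
```

Request:
apply_moves(
  rows=[
    [0, 0, 0, 1],
    [0, 0, 0, 1],
    [0, 0, 0, 1],
    [0, 0, 0, 1],
    [0, 0, 0, 1],
    [0, 0, 0, 1],
    [0, 0, 0, 1],
    [0, 0, 0, 1],
  ],
)

```text
time: 13.75
position: [0.4802, 0.3238, 0.3262]
orientation: [-179.9, -0.0, 130.3]
force: [-0.2, -0.5, 0.5]
grip_width: -0.0001
```

Request:
apply_moves(
  rows=[
    [0, 0, 0, 1],
    [0, 0, 0, 1],
    [0, 0, 0, 1],
    [0, 0, 0, 1],
    [0, 0, 0, 1],
    [0, 0, 0, 1],
    [0, 0, 0, 0],
  ],
)

```text
time: 14.62
position: [0.4802, 0.3238, 0.3264]
orientation: [-179.9, 0.0, 94.6]
force: [-0.0, -0.3, 0.4]
grip_width: -0.0001
```

```bash
python3 -c "
from h import *
to(0.0,-.045,.260)"
```

```text
t 14.62 tcp [0.4802 0.3238 0.3264] rpy [-1.7991e+02  3.0000e-02  9.4590e+01] sorter [-0.0031  0.2199  0.3264] F [-0.  -0.3  0.4] w -0.0001
shift units [-5.3   0.09  1.33]
```

Request:
apply_moves(
  rows=[
    [-0.88, 0.02, 0, 0],
    [-0.88, 0.02, 0, 0],
    [-0.88, 0.02, 0, 0],
    [-0.88, 0.01, 0, 0],
    [-0.89, 0.01, 0.2, 0],
    [-0.89, 0.01, 0.3, 0],
    [0, 0, 0.5, 0],
    [0, 0, 0.33, 0],
  ],
)

```text
time: 15.62
position: [0.5059, 0.0593, 0.2593]
orientation: [-179.9, -0.0, 94.6]
force: [0.3, -1.4, -0.7]
grip_width: 0.0001
```

```bash
python3 -c "
from h import *
to(0.0,-.045,.190)
cv2.imwrite('pics/w7.png',read_camera('wrist'))"
```

```text
t 15.62 tcp [0.5059 0.0593 0.2593] rpy [-1.7989e+02 -2.0000e-02  9.4610e+01] sorter [-2.000e-04 -4.580e-02  2.593e-01] F [ 0.3 -1.4 -0.7] w 0.0001
shift units [0.02 0.01 1.39]
```

View pics/w7.png

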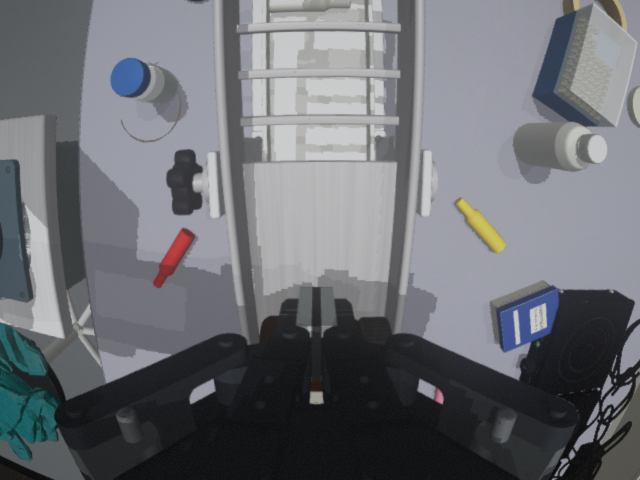

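Request:
apply_moves(
  rows=[
    [0, 0, 0.5, 0],
    [0, 0, 0.5, 0],
    [0, 0, 0.3, 0],
    [0, 0, 0, 0],
  ],
)

```text
time: 16.18
position: [0.5059, 0.0603, 0.195]
orientation: [-179.9, -0.0, 94.7]
force: [0.2, -0.6, 0.5]
grip_width: 0.0002
```

```bash
python3 look.py 8
```

```text
t 16.18 tcp [0.5059 0.0603 0.195 ] rpy [-1.7987e+02 -2.0000e-02  9.4670e+01] sorter [-0.0002 -0.0448  0.195 ] F [ 0.2 -0.6  0.5] w 0.0002
```

View pics/S8.png

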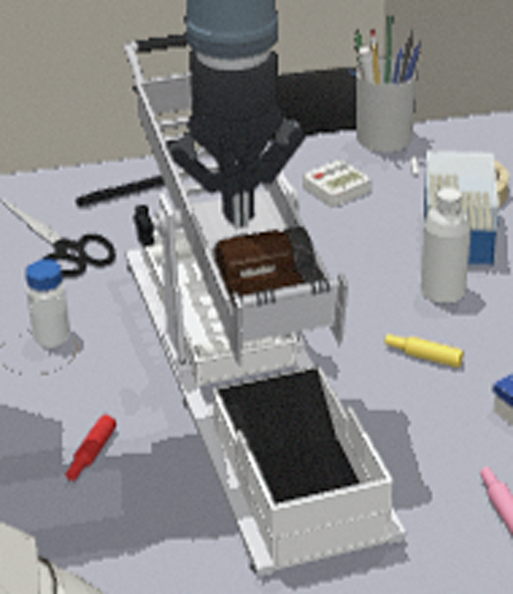

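Request:
apply_moves(
  rows=[
    [-0.25, 0, 0.09, 0],
    [-0.25, 0, 0.09, 0],
    [-0.1, 0, 0.02, 0],
    [-0.1, 0, 0.02, 0],
    [-0.1, 0, 0.02, 0],
    [-0.1, 0, 0.02, 0],
  ],
)

```text
time: 17.02
position: [0.5101, 0.0171, 0.1831]
orientation: [180.0, -0.2, 94.6]
force: [0.0, 10.8, 2.0]
grip_width: 0.0
```

```bash
python3 look.py 9
```

```text
t 17.02 tcp [0.5101 0.0171 0.1831] rpy [179.96  -0.24  94.62] sorter [ 0.0003 -0.0883  0.1831] F [ 0.  10.8  2. ] w 0.0
```

View pics/S9.png

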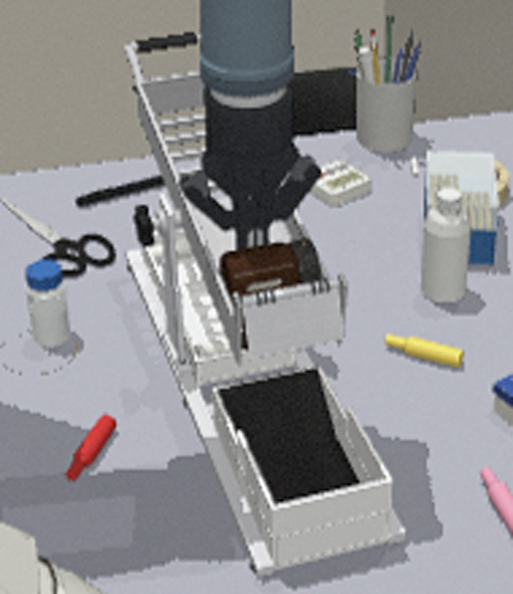

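View pics/T9.png

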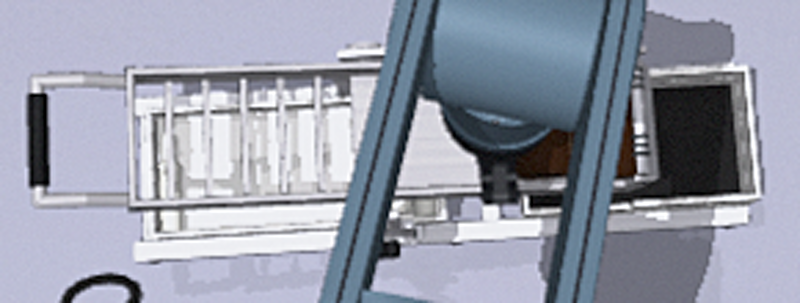

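Request:
apply_moves(
  rows=[
    [-0.08, 0, 0.015, 0],
    [-0.08, 0, 0.015, 0],
  ],
)

```text
time: 17.38
position: [0.5107, 0.0088, 0.1813]
orientation: [180.0, -0.2, 94.6]
force: [0.6, 5.8, 0.7]
grip_width: 0.0001
```

```bash
python3 look.py 10
```

```text
t 17.38 tcp [0.5107 0.0088 0.1813] rpy [179.97  -0.18  94.64] sorter [ 0.0002 -0.0966  0.1813] F [0.6 5.8 0.7] w 0.0001
```

View pics/S10.png

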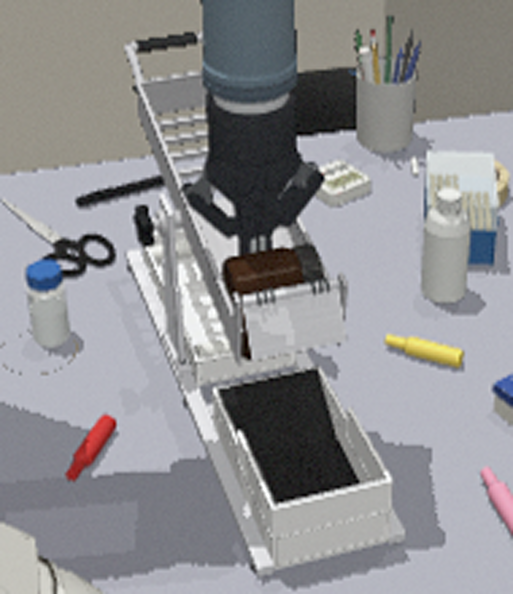

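Request:
apply_moves(
  rows=[
    [-0.08, 0, 0.015, 0],
    [0, 0, 0, 0],
    [0, 0, 0, 0],
  ],
)

```text
time: 17.85
position: [0.5111, 0.0033, 0.1806]
orientation: [180.0, -0.0, 94.6]
force: [1.0, 2.8, -0.4]
grip_width: 0.0
```

```bash
python3 look.py 11
```

```text
t 17.85 tcp [0.5111 0.0033 0.1806] rpy [180.    -0.    94.63] sorter [ 1.000e-04 -1.021e-01  1.806e-01] F [ 1.   2.8 -0.4] w 0.0
```

View pics/S11.png

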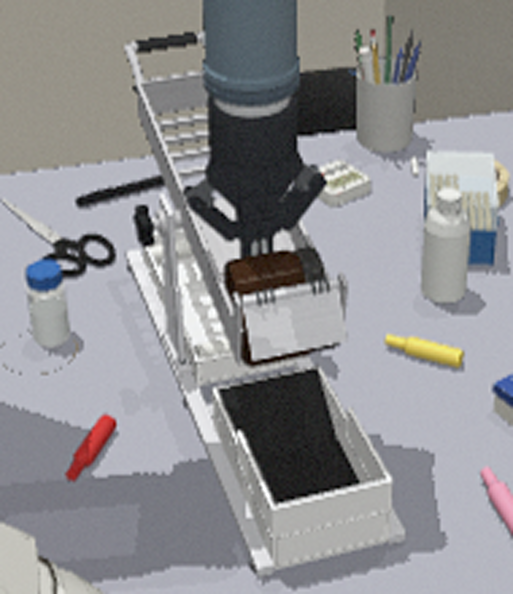

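Request:
apply_moves(
  rows=[
    [-0.06, 0, 0.011, 0],
    [0, 0, 0, 0],
    [0, 0, 0, 0],
  ],
)

```text
time: 18.32
position: [0.5112, 0.0, 0.1799]
orientation: [-180.0, 0.0, 94.6]
force: [0.1, 1.2, -0.1]
grip_width: 0.0
```

```bash
python3 look.py 12
```

```text
t 18.32 tcp [0.5112 0.     0.1799] rpy [-1.7998e+02  2.0000e-02  9.4630e+01] sorter [-1.000e-04 -1.054e-01  1.799e-01] F [ 0.1  1.2 -0.1] w 0.0
```

View pics/S12.png

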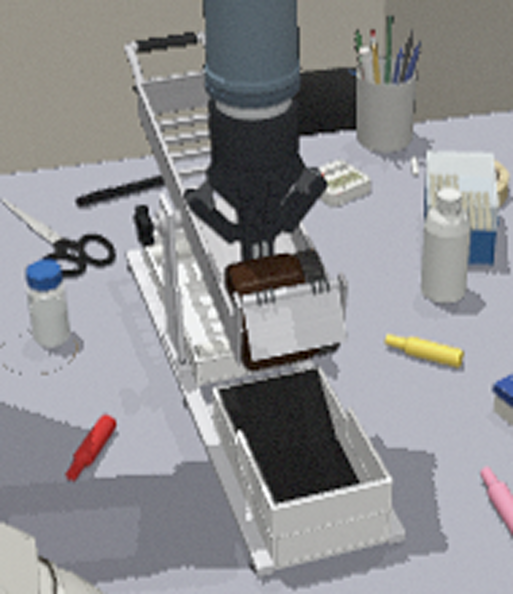

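Front jar is well under the flap, near dropping; force is falling. Continue in small nudges.

Request:
apply_moves(
  rows=[
    [-0.05, 0, 0.01, 0],
    [0, 0, 0, 0],
    [0, 0, 0, 0],
  ],
)

```text
time: 18.8
position: [0.5116, -0.0023, 0.1795]
orientation: [180.0, 0.0, 94.6]
force: [0.8, -0.3, 0.6]
grip_width: 0.0
```

```bash
python3 look.py 13
```

```text
t 18.8 tcp [ 0.5116 -0.0023  0.1795] rpy [1.800e+02 1.000e-02 9.464e+01] sorter [ 1.000e-04 -1.077e-01  1.795e-01] F [ 0.8 -0.3  0.6] w 0.0
```

View pics/S13.png

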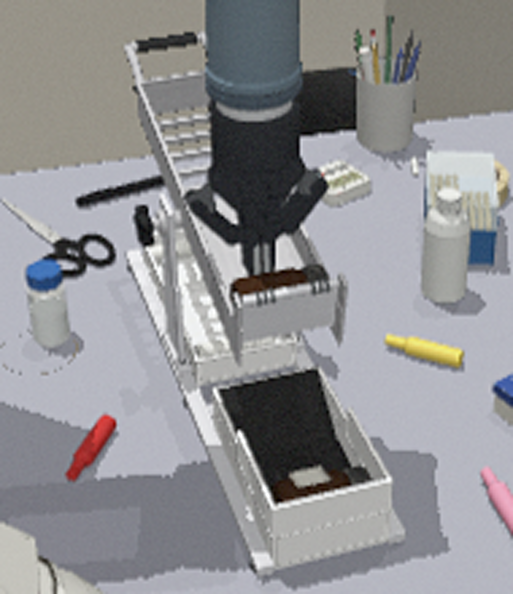

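Request:
apply_moves(
  rows=[
    [-0.1, 0, 0.019, 0],
    [-0.1, 0, 0.019, 0],
    [-0.1, 0, 0.019, 0],
    [-0.1, 0, 0.019, 0],
    [-0.1, 0, 0.019, 0],
    [-0.1, 0, 0.019, 0],
    [-0.1, 0, 0.019, 0],
    [-0.1, 0, 0.019, 0],
  ],
)

```text
time: 19.9
position: [0.5137, -0.04, 0.1711]
orientation: [-179.9, -0.3, 94.6]
force: [-1.2, 7.2, -0.8]
grip_width: -0.0003
```

```bash
python3 look.py 14
```

```text
t 19.9 tcp [ 0.5137 -0.04    0.1711] rpy [-179.88   -0.26   94.65] sorter [-0.001  -0.1455  0.1711] F [-1.2  7.2 -0.8] w -0.0003
```

View pics/S14.png

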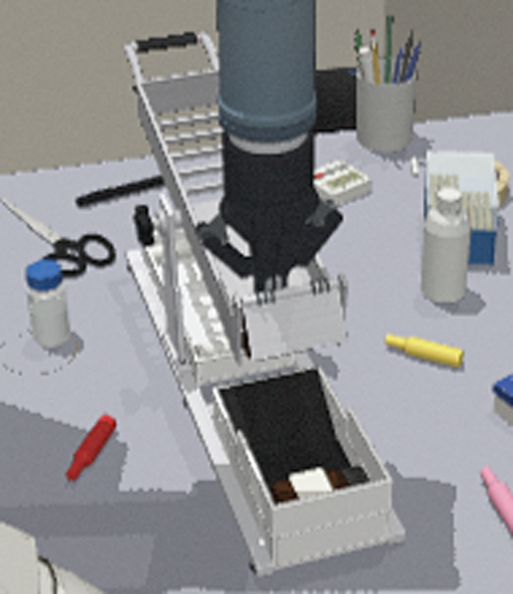

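Request:
apply_moves(
  rows=[
    [-0.08, 0, 0.015, 0],
    [-0.06, 0, 0.011, 0],
    [0, 0, 0, 0],
    [-0.04, 0, 0.008, 0],
    [0, 0, 0, 0],
    [0, 0, 0, 0],
  ],
)

```text
time: 20.75
position: [0.5155, -0.051, 0.1702]
orientation: [180.0, 0.0, 94.6]
force: [0.5, -0.5, 0.9]
grip_width: 0.0001
```

```bash
python3 look.py 15
```

```text
t 20.75 tcp [ 0.5155 -0.051   0.1702] rpy [180.     0.    94.64] sorter [-1.000e-04 -1.566e-01  1.702e-01] F [ 0.5 -0.5  0.9] w 0.0001
```

View pics/S15.png

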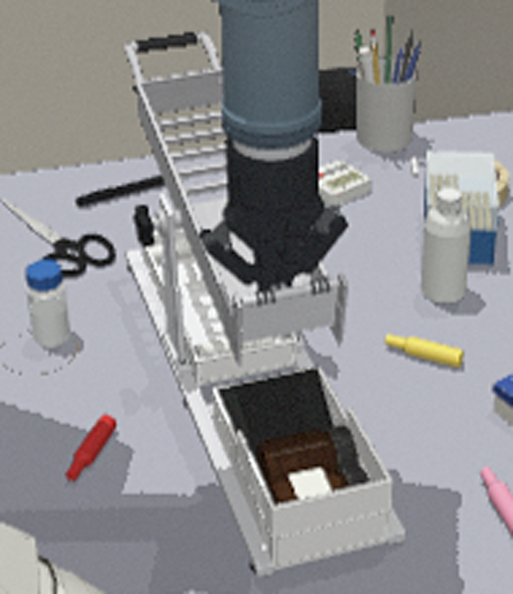

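Request:
apply_moves(
  rows=[
    [0.4, 0, -0.1, 0],
    [0.5, 0, -0.2, 0],
    [0, 0, -0.8, 0],
    [0, 0, -1, 0],
    [0, 0, -1, 0],
    [0.5, 0, -0.5, 0],
    [0, 0, 0, 0],
    [0, 0, 0, 0],
  ],
)

```text
time: 21.85
position: [0.5092, 0.0194, 0.3493]
orientation: [-179.9, -0.0, 94.7]
force: [-0.1, 0.9, -0.1]
grip_width: -0.0003
```

Request:
apply_moves(
  rows=[
    [-0.3, 1, 0, 0],
    [-0.3, 1, 0, 0],
    [-0.3, 1, 0, 0],
    [0, 1, 0, 0],
    [0, 0, 0, 0],
    [0, 0, 0, 0],
  ],
)

```text
time: 22.6
position: [0.7122, -0.0101, 0.3479]
orientation: [-179.8, -0.0, 94.6]
force: [-0.2, -0.0, 0.2]
grip_width: -0.0001
```

```bash
python3 look.py 16; python3 -c "
from h import *
cv2.imwrite('pics/top16.png',read_camera('top'))
cv2.imwrite('pics/w16.png',read_camera('wrist'))"
```

```text
t 22.6 tcp [ 0.7122 -0.0101  0.3479] rpy [-1.7977e+02 -5.0000e-02  9.4630e+01] sorter [ 0.1993 -0.1328  0.3479] F [-0.2 -0.   0.2] w -0.0001
```

View pics/S16.png

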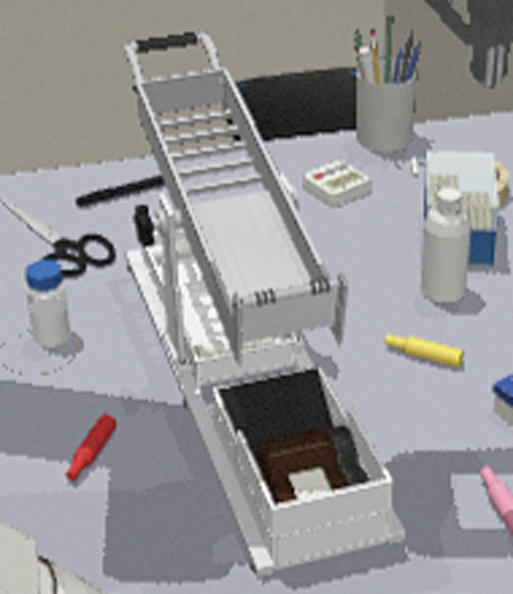

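View pics/top16.png

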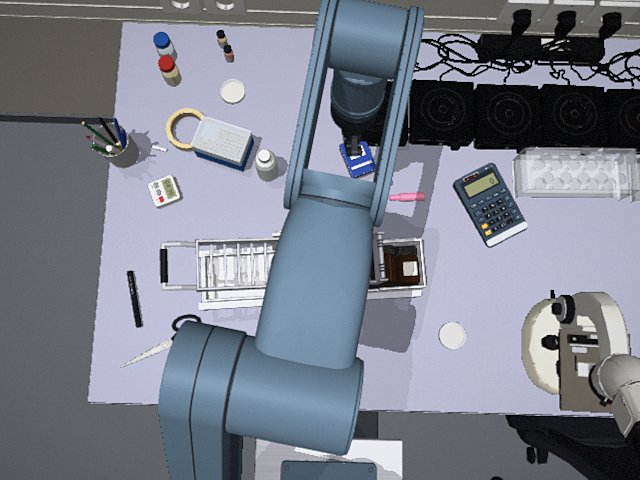

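View pics/w16.png

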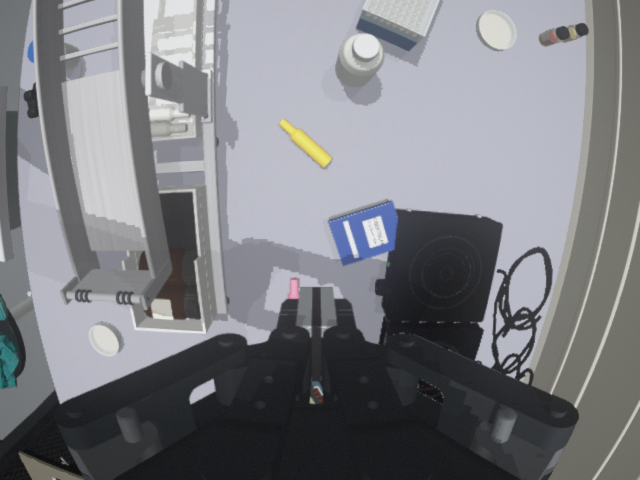

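```bash
python3 -c "
import cv2
a=cv2.imread('pics/w16.png')[0:160,30:230];cv2.imwrite('pics/c16.png',cv2.resize(a,None,fx=3.7,fy=3.7,interpolation=cv2.INTER_CUBIC))"
```

```text
(no output)
```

View pics/c16.png

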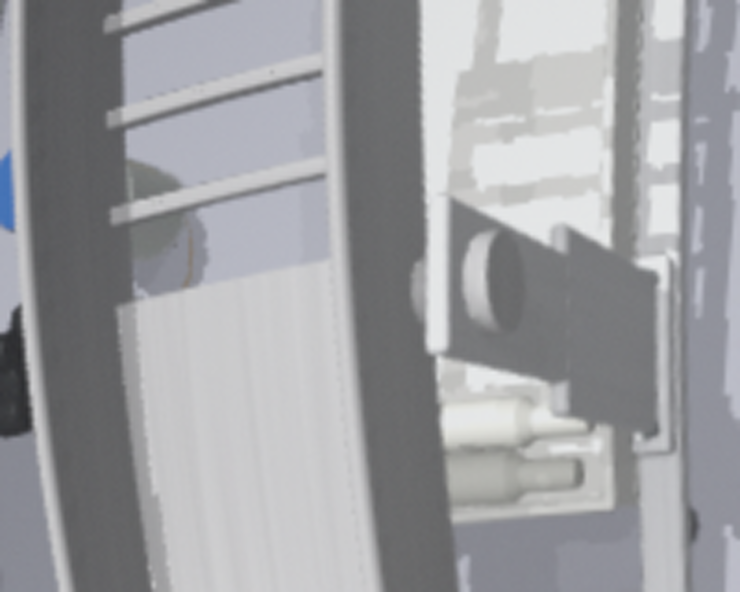

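```bash
python3 -c "
from cell import *
print(sign_off())"
```

```text
the job is handed in; nothing more can be done
None
```

The sort went as asked and I handed it in at about 23 s of the 58 s allowed.

1. **Tubes:** I gripped the handle and tilted the tray to about -0.53 rad. All three tubes dropped into the catch tray while both jars stayed on the slotted tray.
2. **Jars to the flap:** I tilted the tray to about +0.5 rad and both jars ran down to the flap, which held them. I then eased the tilt back to about +0.19 rad before pushing.
3. **Jars into the box:** I pushed with shut fingers parallel to the floor, about 11 N at most. The front jar dropped first and I let it roll away before pushing the second one out.

**Last checks:**
- **Side view:** it shows both jars in the bottle box, the flap shut and the slotted tray empty.
- **Catch tray:** the last wrist view shows two tubes at its exit end. The third, at the handle end, was outside that view; I last saw it there in the wrist picture taken just before the push.
- **Other things on the bench:** those visible in the last pictures, including the red, yellow and pink look-alikes, are where they were.
- **Arm:** it ended clear of everything with no force reading.

One thing cost time: I first turned the wrist the wrong way for the push, towards the last joint's range limit, and turned it back (about 5 s lost). No checks failed or disagreed.

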